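# Close the clamp ring on the pug mill's vacuum trap

## Task

Close up the pug mill's vacuum trap: swing the open half of the clamp ring fully home around the two flanges, then swing the hook lever in behind the half's ear until it is firmly tight. Feel for it and do not force either of them; leave the ring clamped on a centred lid, and leave the other things on the table where they are.

Things in the scene. Friction and masses are not known exactly. Their poses are not given: they have to be found in the camera images.
- trap: Fixed steel trap pot, 98 mm across, on a grey 150 x 180 mm foot plate. Origin: centre of its underside on the table, z up. Its flange (120 mm across, 8 mm thick) ends 93 mm up. The clamp ring round it (138 mm outside, 79 to 107 mm up) splits along the trap's line x = 0; the swing half closes from the -x side.
- back_half: The half of the aluminium clamp ring fixed to the trap (+x side), with the ear that carries the lever's pivot and, beside it at the split, a rubber buffer that the swing half meets when home. Origin and axes as the trap's.
- ring_hinge (a point): Vertical hinge axis of the swing half, fixed on the trap at its x 0, y +76 mm, 93 mm up.
- swing_half: Moving half of the ring. Origin on its hinge axis at table height; its axes are parallel to the trap's when home. It starts open, turned 0.6 to 1.1 rad clockwise seen from above, and closes counter-clockwise to a firm stop on the buffer: 6 to 12 N at its knob is home, over 30 N is forcing. Stiff hinge: takes about 2 N at the knob and stays where it is left.
- half_knob (a point): Middle of the graspable part of the swing half's upright black knob: 18 mm diameter, from 89 to 150 mm above the table, clear of its bracket (top at 99 mm) above that; this point is 130 mm above the table. In the swing half's frame at x -86, y -66 mm. Push or pinch it from above; it is round and may turn in the fingers.
- ear (a point): Middle of the swing half's ear, at x -10, y -159 mm in its frame, 93 mm up. On its -x side, about 20 mm away, stands a spring-backed steel bearing pad, 36 mm wide along y, carried by an adjusting screw set anywhere within 8 mm, so its exact place is unknown.
- lever: Steel hook lever. Origin on its pivot axis at table height; its flat arm points along its own -x, 112 to 120 mm up. Its angle is 0 when its axes are parallel to the trap's. It starts swung out, 0.9 to 1.5 rad counter-clockwise of that seen from above, closes clockwise and ends at most 0.75 rad past it. It stays where it is left; about 3 N at the knob turns it.
- lever_pivot (a point): Vertical pivot axis of the hook lever, fixed on the trap at its x +20, y -104 mm, 116 mm up.
- lever_knob (a point): Middle of the lever's upright black knob: 18 mm diameter, from 120 to 165 mm above the table, 105 mm from the pivot; this point is 145 mm above the table. Push or pinch it from above.
- hook (a point): Axis of the hook: a 10 mm round post under the lever's arm, 60 mm from the pivot, 93 mm up. It passes behind the ear's pad and wedges on it, meeting it 0.1 to 0.5 rad past angle 0. From there the push at the knob climbs steeply: 12 to 15 N is firmly tight, over 18 N is forcing it. If the half is not home the hook jams on the pad's end.
- lid: Loose round steel lid flange, 120 mm across, 8 mm thick, with a low dome and a capped 28 mm stub up to 44 mm above its underside; 0.45 kg. Origin: centre of its underside. It rests on the trap's flange 93 mm above the table, 2 to 5 mm off centre to the open side; the closing ring pushes it to centre.
- bowl: Bystander: white bowl, 110 mm across, 50 mm high. Origin under its centre.
- cup: Bystander: terracotta cup, 72 mm across, 75 mm high. Origin under its centre.
- brush: Bystander: brush lying on the table near the lever. Origin under its middle.
- rib: Bystander: flat wooden rib 100 x 50 x 8 mm, lying in front of the trap. Origin under its centre.
- spare_seal: Bystander: flat black rubber ring, 120 mm across, 8 mm thick. Origin under its centre.
- jar: Bystander: amber glass jar, 60 mm across, 70 mm high. Origin under its centre.
- trim_tool: Bystander: wooden trimming tool with a wire loop, lying. Origin under its middle.
There are look-alikes about, which are no part of the job. What is shaped like the lid but brown or turquoise is not meant.

How it is judged:
By the outcome, as a careful person would: the job done as asked, in the order asked, and still so for the second after the job is handed in, with the robot touching nothing.
It also fails if it takes over 64 s, if anything falls off the work surface, if the arm or the gripper's body presses on something with over 40 N, if the wrist force passes 120 N, or if a joint passes its speed limit or range.

## Robot

A 6-joint arm with a two-finger parallel gripper is mounted at the origin on the work surface. World frame = base frame: x ahead of the robot, y to its left, z up, the work surface at z = 0. Lengths are in m, angles in rad, forces in N, time in s.
With the tool pointing down it reaches from about 0.25 to 0.775 m from the base axis. Payload 4 kg.
Tool frame: the origin (TCP) lies where the fingers leave the gripper's body, on its centre line; the fingertips stand 97 mm ahead of it and the grasp point (between the pads) lies 78 mm ahead of it; z points along the fingers, x is the direction in which the jaws open and shut, and the axes are right-handed (so a half turn about z gives the same grasp; the last joint's range is limited). The gripper opens to 94 mm and grips with 3 to 60 N. Pads are 16 mm wide; open, the fingers measure 119 mm over their backs; the gripper's body (75 mm by 177 mm) begins 78 mm behind the grasp point.
Start: joints at [1.081, 0.087, 1.371, -0, 1.684, -0.103], TCP at [0.207, 0.509, 0.303] pointing down, gripper open.
Joint ranges: [-3.1, 3.1], [-0.76, 2.03], [0.27, 2.55], [-1.08, 4.22], [0.17, 2.65], [-2.57, 2.57]. Speed limits (rad/s): [2.79, 2.79, 3.14, 3.14, 3.14, 3.14].

## Interface

Orientations are given as [roll, pitch, yaw] about the fixed x, y, z axes, in that order (R = Rz(yaw) Ry(pitch) Rx(roll)).
In Python, from bench import * gives the robot as it stands.
- The arm moves only by the tool jog_arm, never from a script. Its argument "moves" is a list of rows, each a list of 7 numbers: the turn, a rotation vector about the world's x, y, z in rad, then the shift along the world's x, y, z in mm, then the finger opening in mm, from 0 to 94. In form: [[rx, ry, rz, tx, ty, tz, fingers], ...]. A call has 1 to 12 rows; each row shifts and turns the commanded pose from where the row before left it; what a row does not reach is not made up. A row lasts 1/8 s, in which the tool goes at most 62.5 mm and 10.7 degrees, less where a joint would pass 70% of its speed; a pose out of reach is approached as far as the arm can. A call is refused whole if a number of a shift passes 62.5 or a number of a turn 0.188, either way. A call with a gripper value outside its range is refused whole. The fingers move at their own pace and stop on an object; the grip force is fixed at half the most. Time passes only in rows, so rows that do not move let the fingers close. It gives the time, the measured TCP pose, the force and the opening at its end, in the units of the state.
- get_obs(): the state, without advancing time (a new reading comes with each control period).
- snapshot(name): name is "side" or "top" or "wrist"; returns the picture (480x640x3 uint8, red, green, blue); there is no depth.
- get_calibration(name): a dict with "camera_matrix" (3x3 intrinsics, pixels), "k1" (the pictures are not rectified: a ray, as slopes to the right and down, at radius r is drawn at 1 + k1 r^2 times it, then the intrinsics apply), "R" (3x3) and "t" (3): a world point X has camera coordinates R X + t. Camera axes: x right, y down, z forward; pixel columns grow to the right and rows downward; lengths in m; the calibration is good to about 2 mm. A picture is of the moment at which its call begins: read the wrist's pose just before it. get_calibration takes no time and is no camera call; for the wrist camera it gives the pose at the moment of the call.
- close_job(): hands the job in, once; it reports no verdict.
Trained networks look in the newest picture that a camera, given by its name, has taken for a name from the list of things; names that differ only in an ending like _2 or _b are one class to them, and where a whole thing is asked for, a point or a joint stands for the part that bears it (a point fixed in the world has none). Each returns a list of dicts, best first, with "conf" (0 to 1); they miss things now and then, are a little off and sometimes report something else, mostly with a low value. They report only what shows in the picture. A call takes as long as a camera call. They do not tell look-alikes from the thing itself.
- look_for(label, camera): "bbox" ([left, top, right, bottom] in pixels, round what is visible of it).
The state is a dict: "time": time; "joint_positions": joint angles; "qvel": joint speeds; "joint_torque": joint torques, N m; "tool_pos": TCP position; "ee_rot": TCP orientation; "wrist_force": force on the tool from outside, world axes, zero at the start; "wrist_torque": the same for the moment, N m; "width": finger opening in m.
Only numpy, scipy, OpenCV 4.12 (cv2) and the standard library are available. Lean on these libraries where they do the work, as an engineer would, in place of code of your own. Each camera call takes 0.05 s, during which the arm holds its last target.

## Working session

There is one attempt and no reset: what is moved stays moved. The work goes in short steps, Python scripts to look and compute and a tool call to move; the robot and the scene stay as the last step left them, time stands still between calls to the robot, and variables do not carry over. Pictures are saved under pics/ and viewed, and the job is handed in when it is done.

Besides the shell and the picture viewer there is one more tool, called after ">>>" as name(argument=value, ...) on one line, values as JSON. jog_arm: Moves the arm, as the interface text tells. Its arguments: {"type":"object","properties":{"moves":{"type":"array","items":{"type":"array","items":{"type":"number"}}}},"required":["moves"]}

```bash
mkdir -p pics; ls; python3 - <<'E'
from bench import *
import cv2,json
o=get_obs()
print({k:o[k] for k in o})
for n in ("side","top"):
    im=snapshot(n); cv2.imwrite(f"pics/{n}0.png",im[:,:,::-1])
    c=get_calibration(n); print(n,c)
    for l in ("trap","swing_half","half_knob","lever","lever_knob","lid","ear","hook","brush","rib","bowl","cup","jar"):
        print(l,[(round(d["conf"],2),[int(v) for v in d["bbox"]]) for d in look_for(l,n)[:3]])
E
```

```text
pics
{'time': 0.0, 'joint_positions': array([ 1.08093736e+00,  8.79374276e-02,  1.37223556e+00, -1.67419863e-05,
        1.68358644e+00, -1.03078217e-01]), 'qvel': array([-0.00118432, -0.00023134, -0.00080116,  0.00103389,  0.000335  ,
        0.00198235]), 'joint_torque': array([ 2.73515470e-04, -3.40177453e+01, -3.02431548e+01,  7.16200517e-02,
        3.29431356e-02, -1.60956047e-04]), 'tool_pos': array([0.20730467, 0.50907658, 0.30152303]), 'ee_rot': array([-3.14138625e+00,  2.15698422e-03,  1.18401393e+00]), 'wrist_force': array([ 0.64326764,  0.14212989, -0.21790261]), 'wrist_torque': array([-0.00609453, -0.01822153,  0.04029391]), 'width': 0.0940502942081184}
side {'camera_matrix': array([[490.604154  ,   0.        , 323.55550921],
       [  0.        , 490.604154  , 240.43235795],
       [  0.        ,   0.        ,   1.        ]]), 'k1': 0.00402448549889253, 'R': array([[-0.96683044, -0.25483042, -0.01733108],
       [-0.17527537,  0.71129148, -0.68069301],
       [ 0.18578873, -0.65507701, -0.73236374]]), 't': array([0.55199974, 0.16456349, 1.20936468])}
trap [(0.78, [281, 
[... 946 characters left out ...]

       [ 0.0818531 ,  0.02175914, -0.99640685]]), 't': array([0.06715245, 0.56754437, 1.08672615])}
trap [(0.64, [247, 187, 413, 320]), (0.55, [343, 204, 416, 226])]
swing_half [(0.78, [248, 240, 320, 313])]
half_knob [(0.98, [243, 240, 318, 322])]
lever [(0.77, [345, 206, 414, 224])]
lever_knob [(0.75, [346, 206, 416, 226])]
lid [(0.9, [219, 294, 278, 346]), (0.83, [155, 308, 206, 360]), (0.73, [348, 207, 414, 224])]
ear [(0.97, [245, 239, 321, 319])]
hook [(0.91, [346, 206, 413, 226])]
brush [(0.84, [377, 170, 404, 262]), (0.49, [256, 199, 356, 241])]
rib [(0.93, [298, 286, 346, 325])]
bowl [(0.56, [463, 302, 513, 357])]
cup [(0.6, [464, 128, 507, 163])]
jar [(0.83, [111, 252, 151, 281])]
```

View pics/top0.png

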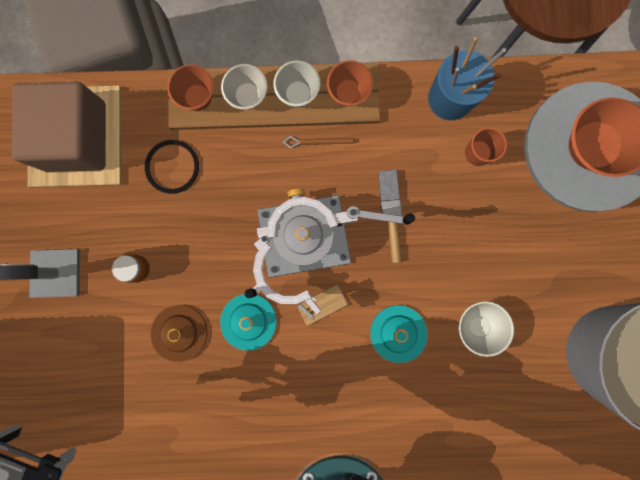

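View pics/side0.png

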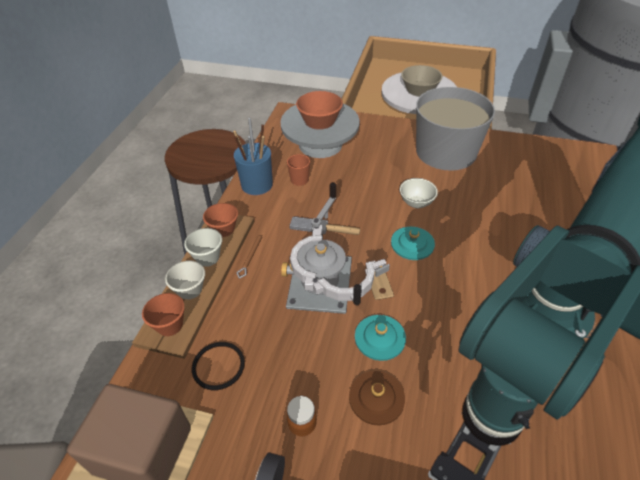

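```bash
python3 - <<'E'
import cv2
a=cv2.imread("pics/top0.png")[170:340,220:430]; cv2.imwrite("pics/topc.png",cv2.resize(a,None,fx=3.5,fy=3.5,interpolation=cv2.INTER_CUBIC))
a=cv2.imread("pics/side0.png")[165:325,250:450]; cv2.imwrite("pics/sidec.png",cv2.resize(a,None,fx=3.7,fy=3.7,interpolation=cv2.INTER_CUBIC))
E
```

```text
(no output)
```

View pics/topc.png

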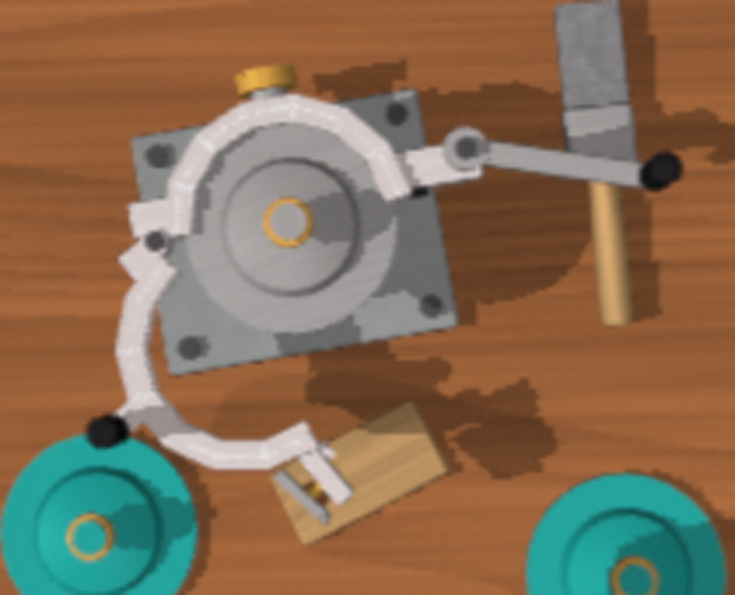

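View pics/sidec.png

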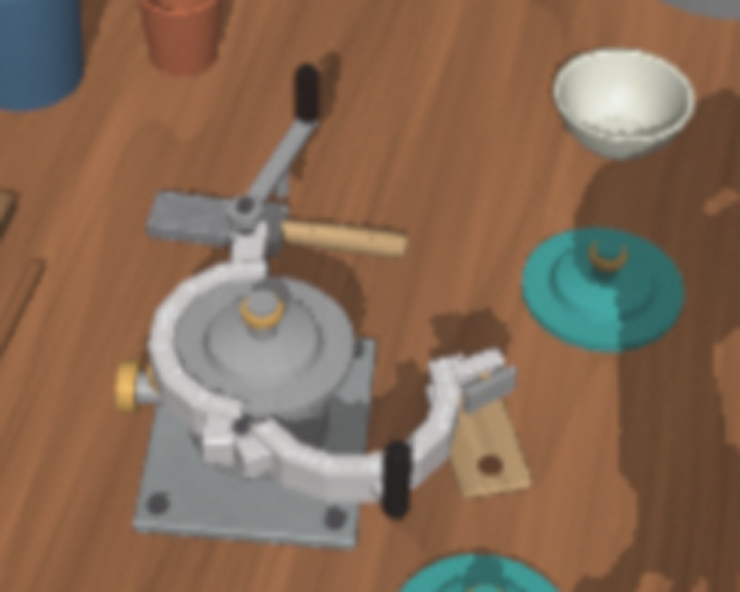

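The lid I want is the grey one sitting on the trap at top (302,234). Its look-alikes are turquoise at (249,322) and (399,334), and brown at (180,333); none of these is meant. The half knob is at top (250,293) and the lever knob at top (408,218). Next I fit the whole mechanism from both views.

```bash
cat > h.py <<'E'
from bench import *
import numpy as np, cv2
from scipy.optimize import least_squares
def proj(c,X):
    X=np.atleast_2d(X); p=X@np.array(c["R"]).T+np.array(c["t"]); s=p[:,:2]/p[:,2:]
    r2=(s**2).sum(1,keepdims=True); s=s*(1+c["k1"]*r2); K=np.array(c["camera_matrix"])
    return s@K[:2,:2].T+K[:2,2]
def tri(obs):  # [(cal,px)]
    f=lambda X: np.concatenate([proj(c,X)[0]-p for c,p in obs])
    s=least_squares(f,[0.45,0,0.1]); return s.x,np.abs(s.fun).max()
def Rz(a): return np.array([[np.cos(a),-np.sin(a)],[np.sin(a),np.cos(a)]])
def model(p):
    x,y,yaw,sw,lv=p
    T=lambda q:np.array([x,y])+Rz(yaw)@np.array(q)
    H=T([0,.076]); P=T([.02,-.104])
    S=lambda q:H+Rz(yaw+sw)@np.array(q)   # sw<0 open
    L=lambda q:P+Rz(yaw+lv)@np.array(q)   # lv>0 open
    return T,S,L,H,P
E
cat > fit.py <<'E'
from h import *
ct,cs=get_calibration("top"),get_calibration("side")
t=lambda u,v:np.array([220+u/3.5,170+v/3.5]); s=lambda u,v:np.array([250+u/3.7,165+v/3.7])
for n,a,b in (("hk top",t(103,430),s(397,447)),("lvpivot",t(465,147),s(245,206)),("hinge",t(154,240),s(241,424)),("lidstub",t(288,222),s(263,303)),("lk top",t(664,165),s(307,70))):
    print(n,tri([(ct,a),(cs,b)]))
corn=[(132,138),(415,90),(457,325),(170,375)]
cxy=[(.075,.09),(.075,-.09),(-.075,-.09),(-.075,.09)]
def f(q):
    T,S,L,H,P=model(q[:5]); h=q[5]; r=[]
    for i in range(4): r.append(proj(ct,[*T(cxy[i]),h])[0]-t(*corn[i]))
    for c,pts in ((ct,[t(103,430),t(465,147),t(154,240),t(664,165)]),(cs,[s(397,447),s(245,206),s(241,424),s(307,70)])):
        for X,p in zip(([*S([-.086,-.066]),.150],[*P,.122],[*H,q[6]],[*L([-.105,0]),.165]),pts): r.append(proj(c,X)[0]-p)
    return np.concatenate(r)
R=least_squares(f,[.5,0,.17,-.8,1.2,.01,.11],loss="soft_l1")
print(R.x.round(4)); print(f(R.x).reshape(-1,2).round(1).tolist())
T,S,L,H,P=model(R.x)
print("H",H,"P",P,"knob",S([-.086,-.066]),"lk",L([-.105,0]),"lv world dir",R.x[2]+R.x[4])
np.save("fit.npy",R.x)
E
python3 fit.py
```

```text
hk top (array([0.44882725, 0.16090773, 0.14767339]), np.float64(0.12624618598113102))
lvpivot (array([ 0.59873189, -0.03999125,  0.12025535]), np.float64(0.025110189658505533))
hinge (array([0.55318149, 0.13578453, 0.10689311]), np.float64(0.1552253944001336))
lidstub (array([0.55867707, 0.05904279, 0.13683424]), np.float64(0.14996393062358493))
lk top (array([ 0.58051708, -0.14218511,  0.16232476]), np.float64(0.23988393097084781))
[ 0.5642  0.0608  0.1413 -1.0329  1.2518 -0.0061  0.1069]
[[-0.1, 0.0], [-0.2, -0.2], [-0.3, 0.1], [0.1, -0.2], [-0.5, 0.3], [-0.3, -0.1], [-0.1, -0.3], [0.6, 0.2], [0.4, -0.4], [-0.0, -0.3], [-0.0, 0.1], [-0.0, -0.9]]Traceback (most recent call last):
  File "fit.py", line 16, in <module>
    T,S,L,H,P=model(R.x)
              ~~~~~^^^^^
  File "h.py", line 13, in model
    x,y,yaw,sw,lv=p
    ^^^^^^^^^^^^^
ValueError: too many values to unpack (expected 5)
```

```bash
sed -i 's/model(R.x)/model(R.x[:5])/' fit.py; python3 fit.py | tail -2; python3 - <<'E'
from h import *
q=np.load("fit.npy")
for sw in np.r_[q[3]:0:8j]:
    T,S,L,H,P=model([*q[:3],sw,q[4]]); print(round(sw,3),(S([-.086,-.066])*1000).round(1),"yaw",round(q[2]+sw-.916+np.pi,3))
for lv in np.r_[q[4]:-.5:8j]:
    T,S,L,H,P=model([*q[:3],0,lv]); print(round(lv,3),(L([-.105,0])*1000).round(1),"yaw",round(q[2]+lv+np.pi/2-np.pi,3))
E
```

```text
[[-0.1, 0.0], [-0.2, -0.2], [-0.3, 0.1], [0.1, -0.2], [-0.5, 0.3], [-0.3, -0.1], [-0.1, -0.3], [0.6, 0.2], [0.4, -0.4], [-0.0, -0.3], [-0.0, 0.1], [-0.0, -0.9]]
H [0.55351144 0.13600578] P [ 0.59865631 -0.03938504] knob [0.44813695 0.16146586] lk [ 0.5800922  -0.14273094] lv world dir 1.3930609911957386
-1.033 [448.1 161.5] yaw 1.334
-0.885 [445.5 145.7] yaw 1.482
-0.738 [445.3 129.7] yaw 1.629
-0.59 [447.4 113.9] yaw 1.777
-0.443 [451.8  98.5] yaw 1.924
-0.295 [458.4  84. ] yaw 2.072
-0.148 [467.1  70.5] yaw 2.219
0.0 [477.7  58.6] yaw 2.367
1.252 [ 580.1 -142.7] yaw -0.178
1.002 [ 555.1 -134.9] yaw -0.428
0.751 [ 532.8 -121.1] yaw -0.678
0.501 [ 514.6 -102.3] yaw -0.929
0.251 [501.6 -79.5] yaw -1.179
0.001 [494.7 -54.2] yaw -1.429
-0.25 [494.3 -28. ] yaw -1.679
-0.5 [500.3  -2.5] yaw -1.93
```

>>> jog_arm(moves=[[0,0,0.03,34.4,-49.6,0,50],[0,0,0.03,34.4,-49.6,0,50],[0,0,0.03,34.4,-49.6,0,50],[0,0,0.03,34.4,-49.6,0,50],[0,0,0.03,34.4,-49.6,0,50],[0,0,0,34.4,-49.6,0,50],[0,0,0,34.4,-49.6,0,50],[0,0,0,0,0,0,50],[0,0,0,0,0,0,50]])

```text
time: 2.52
tool_pos: [0.4481, 0.1623, 0.3027]
ee_rot: [-3.141, -0.001, 1.333]
wrist_force: [0.0, 0.2, 0.2]
width: 0.0501
```

```bash
python3 - <<'E'
from h import *
o=get_obs();print(o["tool_pos"],o["ee_rot"],o["wrist_force"],o["time"])
c=get_calibration("wrist"); im=snapshot("wrist"); 
q=np.load("fit.npy");T,S,L,H,P=model(q[:5]); k=S([-.086,-.066])
im=im[:,:,::-1].copy()
for z in (.15,.099): 
    p=proj(c,[*k,z])[0];print(p); cv2.drawMarker(im,(int(p[0]),int(p[1])),(0,0,255),1,14,1)
cv2.imwrite("pics/w1.png",im)
E
```

```text
[0.44814247 0.16226154 0.30266444] [-3.14095439e+00 -5.18533203e-04  1.33337923e+00] [0.01887669 0.21820293 0.18394555] 2.525
[316.86286452 264.82230545]
[317.13435642 244.77620477]
```

View pics/w1.png

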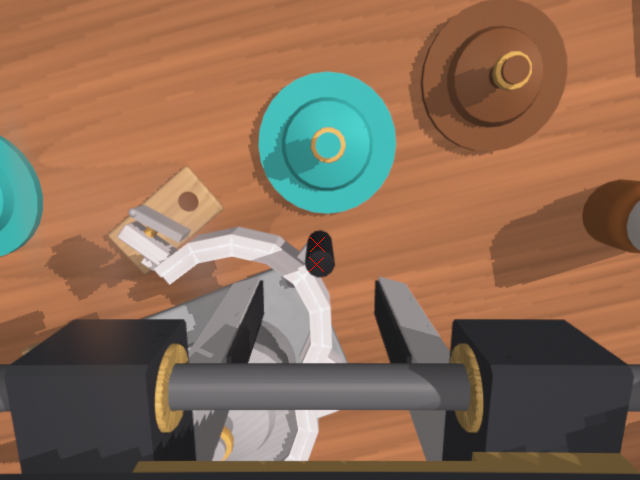

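The markers for the fitted half knob land on the black knob at (317–319, 245–265) in the wrist view. I'm descending around it and closing the fingers to a loose cage.

>>> jog_arm(moves=[[0,0,0,0,0,-32,50],[0,0,0,0,0,-32,50],[0,0,0,0,0,-31,50],[0,0,0,0,0,0,24],[0,0,0,0,0,0,24],[0,0,0,0,0,0,24]])

```text
time: 3.32
tool_pos: [0.4484, 0.1628, 0.2087]
ee_rot: [3.14, -0.001, 1.335]
wrist_force: [0.0, 0.0, 0.4]
width: 0.0255
```

>>> jog_arm(moves=[[0,0,0.074,-1.6,-7.9,0,24],[0,0,0.074,-1.0,-7.9,0,24],[0,0,0.074,-0.4,-8,0,24],[0,0,0.074,0.2,-8,0,24],[0,0,0.074,0.8,-8,0,24],[0,0,0.073,1.3,-7.8,0,24],[0,0,0.074,1.9,-7.8,0,24],[0,0,0.073,2.5,-7.6,0,24]])

```text
time: 4.32
tool_pos: [0.4517, 0.0998, 0.2086]
ee_rot: [3.141, -0.002, 1.927]
wrist_force: [-1.7, 3.6, 1.2]
width: 0.024
```

>>> jog_arm(moves=[[0,0,0.074,3.1,-7.4,0,24],[0,0,0.074,3.5,-7.1,0,24],[0,0,0.05,2.7,-4.7,0,24],[0,0,0.025,1.4,-2.3,0,24]])

```text
time: 4.82
tool_pos: [0.4626, 0.078, 0.2084]
ee_rot: [3.141, -0.001, 2.148]
wrist_force: [-2.2, 1.3, 1.6]
width: 0.0241
```

>>> jog_arm(moves=[[0,0,0.028,1.7,-2.5,0,24],[0,0,0.028,1.8,-2.4,0,24],[0,0,0.028,1.8,-2.4,0,24]])

```text
time: 5.2
tool_pos: [0.4682, 0.0704, 0.2079]
ee_rot: [3.141, -0.0, 2.233]
wrist_force: [-2.2, 1.7, 2.6]
width: 0.0244
```

>>> jog_arm(moves=[[0,0,0.028,1.9,-2.3,0,24],[0,0,0.028,2.0,-2.3,0,24]])

```text
time: 5.45
tool_pos: [0.472, 0.0656, 0.2077]
ee_rot: [3.142, -0.0, 2.289]
wrist_force: [-1.7, 1.7, 1.6]
width: 0.0241
```

>>> jog_arm(moves=[[0,0,0.02,1.4,-1.5,0,24],[0,0,0.02,1.4,-1.5,0,24],[0,0,0,0,0,0,24]])

```text
time: 5.82
tool_pos: [0.4749, 0.0625, 0.2076]
ee_rot: [-3.141, 0.001, 2.327]
wrist_force: [-0.1, 0.8, 0.4]
width: 0.0238
```

>>> jog_arm(moves=[[0,0,0.02,1.4,-1.5,0,24],[0,0,0,0,0,0,24]])

```text
time: 6.08
tool_pos: [0.4762, 0.0612, 0.2076]
ee_rot: [-3.141, 0.0, 2.347]
wrist_force: [-0.7, 0.5, 0.6]
width: 0.024
```

>>> jog_arm(moves=[[0,0,0.01,0.7,-0.7,0,24],[0,0,0,0,0,0,24]])

```text
time: 6.32
tool_pos: [0.4768, 0.0606, 0.2076]
ee_rot: [-3.142, -0.0, 2.357]
wrist_force: [-0.9, 1.4, 0.6]
width: 0.0243
```

>>> jog_arm(moves=[[0,0,0.01,0.7,-0.7,0,24],[0,0,0,0.7,-0.7,0,24]])

```text
time: 6.58
tool_pos: [0.4777, 0.0597, 0.2076]
ee_rot: [-3.141, -0.002, 2.367]
wrist_force: [-3.0, 3.9, 1.6]
width: 0.0241
```

>>> jog_arm(moves=[[0,0,0,0.7,-0.7,0,24],[0,0,0,0,0,0,24]])

```text
time: 6.82
tool_pos: [0.4786, 0.0586, 0.2075]
ee_rot: [-3.141, -0.001, 2.367]
wrist_force: [-4.4, 3.1, 0.2]
width: 0.0243
```

>>> jog_arm(moves=[[0,0,0,0.5,-0.5,0,24],[0,0,0,0,0,0,24]])

```text
time: 7.08
tool_pos: [0.4792, 0.0579, 0.2076]
ee_rot: [-3.141, -0.0, 2.367]
wrist_force: [-4.5, 2.9, 0.5]
width: 0.0241
```

>>> jog_arm(moves=[[0,0,0,0.5,-0.5,0,24],[0,0,0,0,0,0,24]])

```text
time: 7.32
tool_pos: [0.4797, 0.0573, 0.2076]
ee_rot: [-3.141, -0.0, 2.367]
wrist_force: [-4.2, 2.3, 0.9]
width: 0.0243
```

>>> jog_arm(moves=[[0,0,0,0.5,-0.5,0,24],[0,0,0,0,0,0,24]])

```text
time: 7.58
tool_pos: [0.4802, 0.0568, 0.2076]
ee_rot: [-3.141, -0.0, 2.367]
wrist_force: [-5.7, 1.0, 1.5]
width: 0.0244
```

>>> jog_arm(moves=[[0,0,0,0.5,-0.5,0,24],[0,0,0,0,0,0,24]])

```text
time: 7.82
tool_pos: [0.4805, 0.0564, 0.2075]
ee_rot: [-3.141, -0.001, 2.367]
wrist_force: [-5.3, 1.9, 0.5]
width: 0.0241
```

>>> jog_arm(moves=[[0,0,0,0.7,-0.7,0,24],[0,0,0,0,0,0,24]])

```text
time: 8.07
tool_pos: [0.4807, 0.0563, 0.2075]
ee_rot: [-3.141, -0.003, 2.367]
wrist_force: [-6.6, 3.9, 2.2]
width: 0.0242
```

>>> jog_arm(moves=[[0,0,0,0.7,-0.7,0,24],[0,0,0,0,0,0,24]])

```text
time: 8.32
tool_pos: [0.4808, 0.0561, 0.2075]
ee_rot: [-3.14, -0.005, 2.368]
wrist_force: [-8.6, 5.0, 3.8]
width: 0.024
```

The half has stopped at about 10 N tangential, which is in the home band. I'm checking it visually.

```bash
python3 - <<'E'
from h import *
for n,(a,b,c,d) in {"top":(170,340,220,430),"side":(165,325,250,450)}.items():
    im=snapshot(n)[:,:,::-1]; cv2.imwrite(f"pics/{n}2.png",cv2.resize(im[a:b,c:d],None,fx=3.5,fy=3.5,interpolation=cv2.INTER_CUBIC))
o=get_obs();print(o["time"],o["wrist_force"])
E
```

```text
8.425 [-8.1463264   5.56355173  3.42400576]
```

View pics/top2.png

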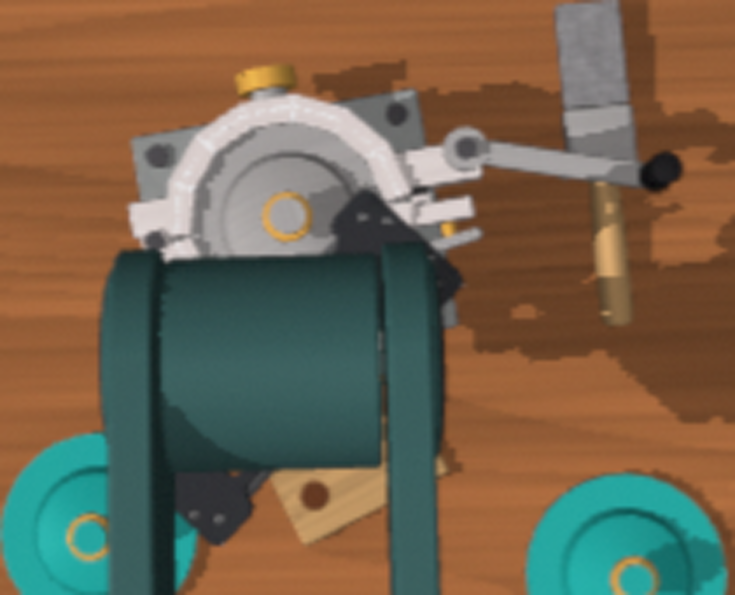

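View pics/side2.png

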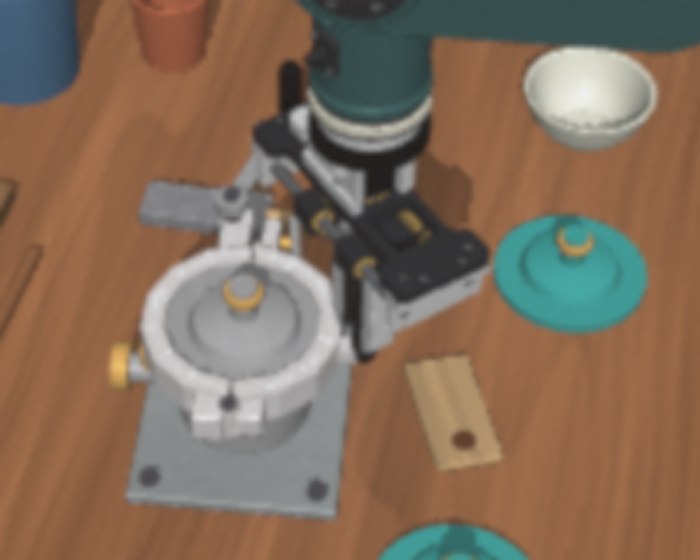

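Seen from the side, the ring is closed round a centred grey lid, with the ear beside the lever's ear. I'm unloading the cage, lifting, and moving to the lever knob.

>>> jog_arm(moves=[[0,0,0,-1.5,1.5,0,24],[0,0,0,-1.5,1.5,0,28],[0,0,0,0,0,0,40],[0,0,0,0,0,20,40],[0,0,0,0,0,40,40],[0,0,0,0,0,40,50]])

```text
time: 9.18
tool_pos: [0.4797, 0.0576, 0.3088]
ee_rot: [3.141, 0.001, 2.366]
wrist_force: [0.9, -0.4, 0.4]
width: 0.0468
```

>>> jog_arm(moves=[[0,0,-0.182,7.2,-14.3,0,50],[0,0,-0.182,7.2,-14.3,0,50],[0,0,-0.182,7.2,-14.3,0,50],[0,0,-0.182,7.2,-14.3,0,50],[0,0,-0.182,7.2,-14.3,0,50],[0,0,-0.182,7.2,-14.3,0,50],[0,0,-0.182,7.2,-14.3,0,50],[0,0,-0.182,7.2,-14.3,0,50],[0,0,-0.182,7.2,-14.3,0,50],[0,0,-0.182,7.2,-14.3,0,50],[0,0,-0.182,7.2,-14.3,0,50],[0,0,-0.182,7.2,-14.3,0,50]])

```text
time: 10.68
tool_pos: [0.5664, -0.1147, 0.3079]
ee_rot: [3.14, -0.002, 0.176]
wrist_force: [0.3, -0.1, 0.3]
width: 0.0501
```

>>> jog_arm(moves=[[0,0,-0.182,7.2,-14.3,0,50],[0,0,-0.178,7.2,-14.3,0,50],[0,0,0,0,0,0,50],[0,0,0,0,0,0,50]])

```text
time: 11.18
tool_pos: [0.5801, -0.142, 0.3078]
ee_rot: [3.142, -0.0, -0.175]
wrist_force: [-0.7, -0.0, 0.4]
width: 0.0499
```

```bash
python3 - <<'E'
from h import *
o=get_obs();print(o["tool_pos"],o["ee_rot"],o["wrist_force"],o["time"])
c=get_calibration("wrist"); im=snapshot("wrist"); 
q=np.load("fit.npy");T,S,L,H,P=model(q[:5]); k=L([-.105,0])
im=im[:,:,::-1].copy()
for z in (.165,.12): 
    p=proj(c,[*k,z])[0];print(p); cv2.drawMarker(im,(int(p[0]),int(p[1])),(0,0,255),1,14,1)
cv2.imwrite("pics/w2.png",im)
im=snapshot("top")[:,:,::-1]
cv2.imwrite("pics/top3.png",cv2.resize(im[170:340,220:430],None,fx=3.5,fy=3.5,interpolation=cv2.INTER_CUBIC))
E
```

```text
[ 0.58010666 -0.14204426  0.30775757] [ 3.14155203e+00 -4.30732759e-04 -1.74646788e-01] [-0.67899612 -0.03561917  0.44097331] 11.175
[320.03987628 269.39575356]
[319.77972974 249.97345002]
```

View pics/w2.png

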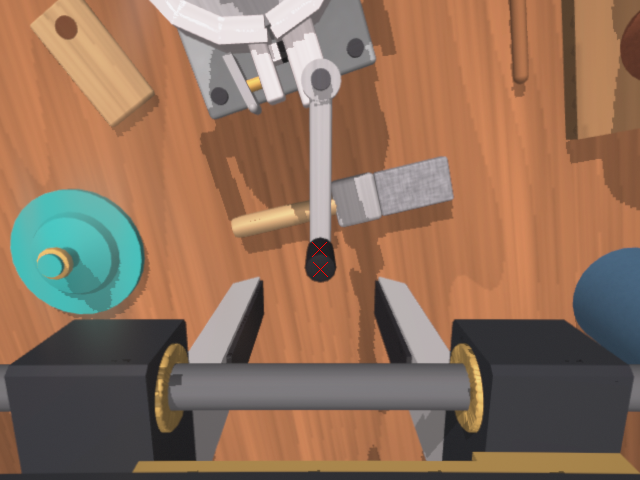

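View pics/top3.png

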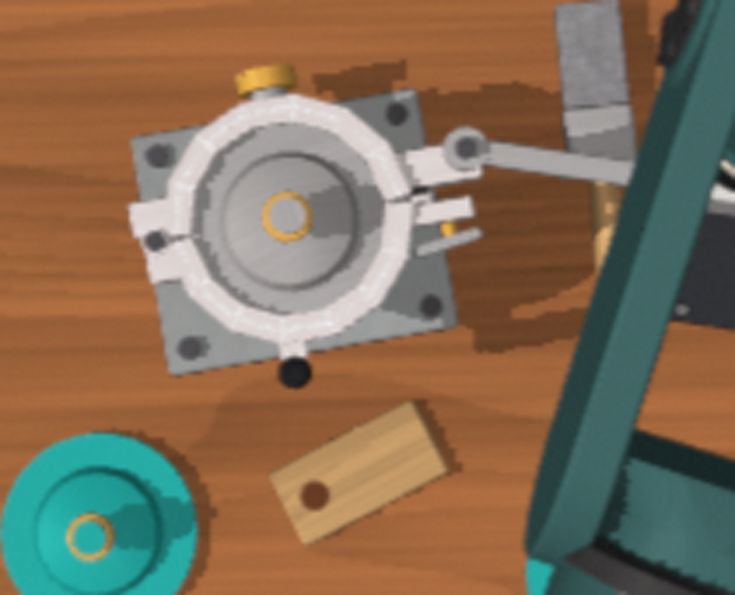

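The top view shows the ring fully closed with the lid concentric and the half knob at crop (295,372). In the wrist view the lever knob sits under the markers at (320,260). I'm descending around it.

>>> jog_arm(moves=[[0,0,0,0,0,-30,50],[0,0,0,0,0,-30,50],[0,0,0,0,0,-23,50],[0,0,0,0,0,0,24],[0,0,0,0,0,0,24],[0,0,0,0,0,0,24]])

```text
time: 12.02
tool_pos: [0.5807, -0.1422, 0.2266]
ee_rot: [3.141, -0.003, -0.177]
wrist_force: [-0.4, -0.0, -0.4]
width: 0.025
```

```bash
python3 - <<'E'
from h import *
q=np.load("fit.npy"); prev=None
for i,lv in enumerate(np.arange(q[4],-.7,-.1)):
    T,S,L,H,P=model([*q[:3],0,lv]); k=L([-.105,0])*1000
    print(i,round(lv,3),k.round(1),None if prev is None else (k-prev).round(1)); prev=k
E
```

```text
0 1.252 [ 580.1 -142.7] None
1 1.152 [ 569.9 -140.4] [-10.2   2.4]
2 1.052 [ 559.9 -137. ] [-9.9  3.4]
3 0.952 [ 550.4 -132.6] [-9.6  4.4]
4 0.852 [ 541.3 -127.3] [-9.1  5.3]
5 0.752 [ 532.8 -121.2] [-8.5  6.2]
6 0.652 [ 525.  -114.2] [-7.8  7. ]
7 0.552 [ 517.9 -106.5] [-7.1  7.7]
8 0.452 [511.6 -98.1] [-6.3  8.4]
9 0.352 [506.2 -89.1] [-5.4  9. ]
10 0.252 [501.7 -79.6] [-4.5  9.5]
11 0.152 [498.1 -69.7] [-3.5  9.9]
12 0.052 [495.6 -59.5] [-2.5 10.2]
13 -0.048 [494.1 -49.1] [-1.5 10.4]
14 -0.148 [493.7 -38.7] [-0.5 10.5]
15 -0.248 [494.3 -28.2] [ 0.6 10.5]
16 -0.348 [495.9 -17.8] [ 1.6 10.4]
17 -0.448 [498.6  -7.7] [ 2.7 10.2]
18 -0.548 [502.2   2.2] [3.7 9.8]
19 -0.648 [506.9  11.6] [4.6 9.4]
```

>>> jog_arm(moves=[[0,0,-0.1,-10.2,2.4,0,24],[0,0,-0.1,-9.9,3.4,0,24],[0,0,-0.1,-9.6,4.4,0,24],[0,0,-0.1,-9.1,5.3,0,24],[0,0,-0.1,-8.5,6.2,0,24],[0,0,-0.1,-7.8,7.0,0,24],[0,0,-0.1,-7.1,7.7,0,24],[0,0,-0.1,-6.3,8.4,0,24]])

```text
time: 13.02
tool_pos: [0.5126, -0.0982, 0.2263]
ee_rot: [-3.139, -0.005, -0.981]
wrist_force: [3.6, -2.3, -0.8]
width: 0.0241
```

>>> jog_arm(moves=[[0,0,-0.05,-2.8,4.4,0,24],[0,0,-0.05,-2.6,4.6,0,24],[0,0,-0.05,-2.3,4.7,0,24],[0,0,-0.05,-2.2,4.8,0,24]])

```text
time: 13.52
tool_pos: [0.5026, -0.0798, 0.2263]
ee_rot: [-3.139, -0.005, -1.179]
wrist_force: [1.9, -2.8, -0.6]
width: 0.024
```

>>> jog_arm(moves=[[0,0,-0.05,-1.9,4.9,0,24],[0,0,-0.05,-1.6,5.0,0,24],[0,0,-0.05,-1.4,5.1,0,24]])

```text
time: 13.9
tool_pos: [0.4976, -0.0649, 0.2263]
ee_rot: [-3.139, -0.004, -1.329]
wrist_force: [1.0, -3.6, -0.8]
width: 0.0238
```

>>> jog_arm(moves=[[0,0,-0.03,-0.8,3.1,0,24],[0,0,-0.03,-0.7,3.1,0,24],[0,0,-0.03,-0.6,3.1,0,24],[0,0,0,0,0,0,24]])

```text
time: 14.4
tool_pos: [0.4948, -0.0544, 0.2252]
ee_rot: [-3.141, -0.0, -1.417]
wrist_force: [1.3, -3.2, 2.7]
width: 0.024
```

>>> jog_arm(moves=[[0,0,-0.03,-0.5,3.1,0,24],[0,0,-0.03,-0.4,3.1,0,24]])

```text
time: 14.65
tool_pos: [0.4939, -0.0482, 0.2247]
ee_rot: [-3.141, -0.0, -1.479]
wrist_force: [2.3, -3.0, 2.7]
width: 0.024
```

>>> jog_arm(moves=[[0,0,-0.03,-0.3,3.1,0,24],[0,0,0,0,0,0,24]])

```text
time: 14.9
tool_pos: [0.4933, -0.0447, 0.2245]
ee_rot: [3.141, 0.001, -1.507]
wrist_force: [1.3, -1.6, 1.7]
width: 0.0241
```

>>> jog_arm(moves=[[0,0,-0.02,-0.1,2.1,0,24],[0,0,0,0,0,0,24]])

```text
time: 15.15
tool_pos: [0.4932, -0.0429, 0.2244]
ee_rot: [3.141, 0.0, -1.527]
wrist_force: [1.2, -2.4, 0.7]
width: 0.0238
```

>>> jog_arm(moves=[[0,0,-0.02,-0.1,2.1,0,24],[0,0,0,0,0,0,24]])

```text
time: 15.4
tool_pos: [0.4931, -0.0409, 0.2244]
ee_rot: [3.141, 0.0, -1.547]
wrist_force: [1.2, -3.0, 0.8]
width: 0.0241
```

>>> jog_arm(moves=[[0,0,-0.02,0,2.0,0,24],[0,0,0,0,0,0,24]])

```text
time: 15.65
tool_pos: [0.4931, -0.0388, 0.2245]
ee_rot: [3.141, 0.0, -1.567]
wrist_force: [1.5, -2.7, -0.7]
width: 0.0241
```

>>> jog_arm(moves=[[0,0,-0.02,0,2.0,0,24],[0,0,0,0,0,0,24]])

```text
time: 15.9
tool_pos: [0.4931, -0.0368, 0.2244]
ee_rot: [3.141, 0.0, -1.587]
wrist_force: [1.1, -3.1, -0.4]
width: 0.0241
```

>>> jog_arm(moves=[[0,0,-0.02,0.1,2.0,0,24],[0,0,0,0,0,0,24]])

```text
time: 16.15
tool_pos: [0.4932, -0.0348, 0.2245]
ee_rot: [3.141, 0.0, -1.607]
wrist_force: [0.5, -3.2, -0.2]
width: 0.0238
```

>>> jog_arm(moves=[[0,0,-0.02,0.1,2.0,0,24],[0,0,0,0,0,0,24]])

```text
time: 16.4
tool_pos: [0.4934, -0.0328, 0.2245]
ee_rot: [3.141, 0.0, -1.627]
wrist_force: [1.1, -2.9, -2.0]
width: 0.0241
```

>>> jog_arm(moves=[[0,0,-0.02,0.1,2.0,0,24],[0,0,0,0,0,0,24]])

```text
time: 16.65
tool_pos: [0.4935, -0.0308, 0.2245]
ee_rot: [3.141, 0.0, -1.647]
wrist_force: [1.1, -2.6, -1.9]
width: 0.0239
```

>>> jog_arm(moves=[[0,0,-0.02,0.1,2.0,0,24],[0,0,0,0,0,0,24]])

```text
time: 16.9
tool_pos: [0.4936, -0.0288, 0.2246]
ee_rot: [3.141, 0.0, -1.667]
wrist_force: [0.4, -3.7, -2.3]
width: 0.0241
```

>>> jog_arm(moves=[[0,0,-0.02,0.2,2.0,0,24],[0,0,0,0,0,0,24]])

```text
time: 17.15
tool_pos: [0.4938, -0.0269, 0.2246]
ee_rot: [3.141, 0.0, -1.687]
wrist_force: [0.3, -3.1, -1.5]
width: 0.0238
```

>>> jog_arm(moves=[[0,0,-0.02,0.2,2.0,0,24],[0,0,0,0,0,0,24]])

```text
time: 17.4
tool_pos: [0.494, -0.0248, 0.2247]
ee_rot: [3.141, 0.0, -1.707]
wrist_force: [1.2, -3.0, -2.1]
width: 0.0242
```

>>> jog_arm(moves=[[0,0,-0.02,0.2,2.0,0,24],[0,0,0,0,0,0,24]])

```text
time: 17.65
tool_pos: [0.4943, -0.0228, 0.2247]
ee_rot: [3.141, 0.0, -1.727]
wrist_force: [0.7, -3.5, -2.3]
width: 0.024
```

>>> jog_arm(moves=[[0,0,-0.02,0.2,2.0,0,24],[0,0,0,0,0,0,24]])

```text
time: 17.9
tool_pos: [0.4945, -0.0208, 0.2247]
ee_rot: [-3.142, 0.0, -1.747]
wrist_force: [0.8, -2.9, -2.0]
width: 0.0242
```

>>> jog_arm(moves=[[0,0,-0.02,0.2,2.0,0,24],[0,0,0,0,0,0,24]])

```text
time: 18.15
tool_pos: [0.4948, -0.0189, 0.2249]
ee_rot: [-3.141, 0.0, -1.767]
wrist_force: [0.6, -2.3, -1.0]
width: 0.0241
```

>>> jog_arm(moves=[[0,0,-0.02,0.3,2.0,0,24],[0,0,0,0,0,0,24]])

```text
time: 18.4
tool_pos: [0.4951, -0.0169, 0.2249]
ee_rot: [-3.141, 0.0, -1.787]
wrist_force: [0.9, -1.6, -1.9]
width: 0.024
```

>>> jog_arm(moves=[[0,0,-0.02,0.4,2.0,0,24],[0,0,0,0,0,0,24]])

```text
time: 18.65
tool_pos: [0.4955, -0.0154, 0.2248]
ee_rot: [-3.141, -0.001, -1.808]
wrist_force: [0.4, -4.1, -2.0]
width: 0.0243
```

>>> jog_arm(moves=[[0,0,-0.02,0.4,2.0,0,24],[0,0,0,0,0,0,24]])

```text
time: 18.9
tool_pos: [0.4958, -0.0144, 0.2248]
ee_rot: [-3.141, -0.004, -1.829]
wrist_force: [0.5, -7.1, -1.9]
width: 0.0243
```

>>> jog_arm(moves=[[0,0,-0.02,0.5,2.0,0,24],[0,0,0,0,0,0,24]])

```text
time: 19.15
tool_pos: [0.4961, -0.0135, 0.2247]
ee_rot: [-3.14, -0.007, -1.849]
wrist_force: [-0.5, -11.4, -1.7]
width: 0.0239
```

>>> jog_arm(moves=[[0,0,0,0.2,0.8,0,24],[0,0,0,0,0,0,24],[0,0,0,0,0,0,24]])

```text
time: 19.52
tool_pos: [0.4962, -0.0133, 0.2247]
ee_rot: [-3.141, -0.008, -1.85]
wrist_force: [-0.8, -12.2, -1.2]
width: 0.0244
```

>>> jog_arm(moves=[[0,0,0,0.2,0.8,0,24],[0,0,0,0,0,0,24],[0,0,0,0,0,0,24]])

```text
time: 19.9
tool_pos: [0.4962, -0.0127, 0.2247]
ee_rot: [-3.141, -0.009, -1.85]
wrist_force: [-0.3, -13.3, -1.5]
width: 0.024
```

```bash
python3 - <<'E'
from h import *
a=[]
for i in range(3):
    im=snapshot("side"); o=get_obs(); a.append(o["wrist_force"])
F=np.mean(a,0); print(F, "Ft",-F[:2]@[np.cos(1.85+np.pi)*-1*1,0] if 0 else -(F[0]*.276+F[1]*.961))
cv2.imwrite("pics/side4.png",cv2.resize(im[165:325,250:450,::-1],None,fx=3.7,fy=3.7,interpolation=cv2.INTER_CUBIC))
print(o["time"])
E
```

```text
[ -0.50975672 -13.22616951  -1.16941121] Ft 12.851041749942766
20.05
```

View pics/side4.png

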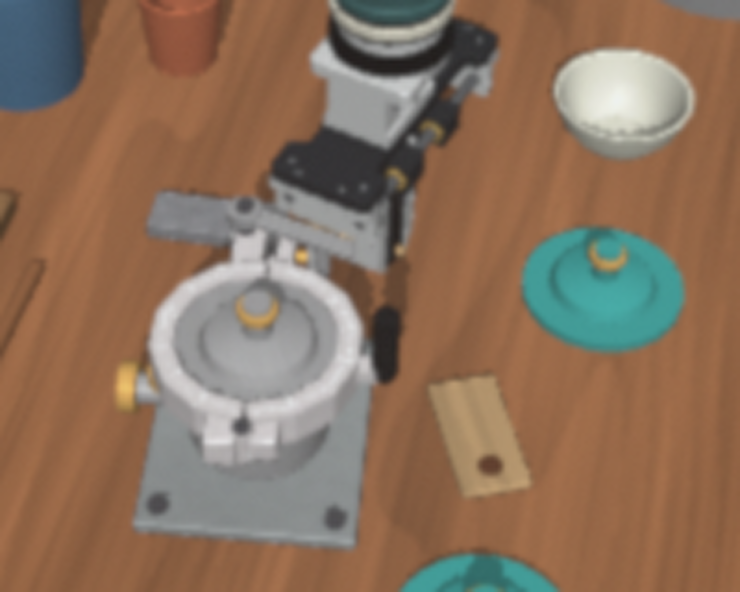

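>>> jog_arm(moves=[[0,0,0,0.1,0.5,0,24],[0,0,0,0,0,0,24],[0,0,0,0,0,0,24]])

```text
time: 20.42
tool_pos: [0.4963, -0.0126, 0.2247]
ee_rot: [-3.141, -0.009, -1.85]
wrist_force: [-1.1, -13.3, -1.7]
width: 0.024
```

Contact came at about −0.37 rad and the push has climbed to about 13.1 N, so the lever is firmly tight. I'm unloading the cage and retreating.

>>> jog_arm(moves=[[0,0,0,-0.5,-2.0,0,24],[0,0,0,-0.5,-2.0,0,24],[0,0,0,-0.6,-2.0,0,26],[0,0,0,0,0,0,40],[0,0,0,0,0,0,44],[0,0,0,0,0,30,44],[0,0,0,0,0,50,44],[0,0,0,-30,-20,20,44],[0,0,0,-50,-30,0,44],[0,0,0,-50,-30,0,44],[0,0,0,-20,-40,0,44],[0,0,0,0,0,0,44]])

```text
time: 21.92
tool_pos: [0.344, -0.1363, 0.3251]
ee_rot: [-3.14, -0.0, -1.852]
wrist_force: [-0.6, 0.2, 0.7]
width: 0.044
```

```bash
python3 - <<'E'
from h import *
o=get_obs();print(o["tool_pos"],o["wrist_force"],o["time"])
for n,(a,b,c,d) in {"top":(170,340,220,430),"side":(165,325,250,450)}.items():
    im=snapshot(n)[:,:,::-1]; cv2.imwrite(f"pics/{n}5.png",cv2.resize(im[a:b,c:d],None,fx=3.5,fy=3.5,interpolation=cv2.INTER_CUBIC))
E
```

```text
[ 0.3440267  -0.1362737   0.32507494] [-0.58528884  0.19293299  0.6907042 ] 21.925
```

View pics/top5.png

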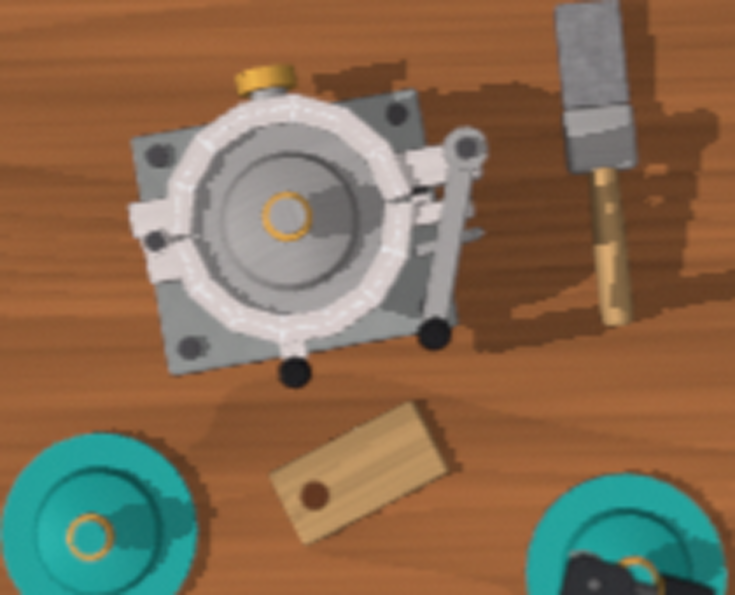

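View pics/side5.png

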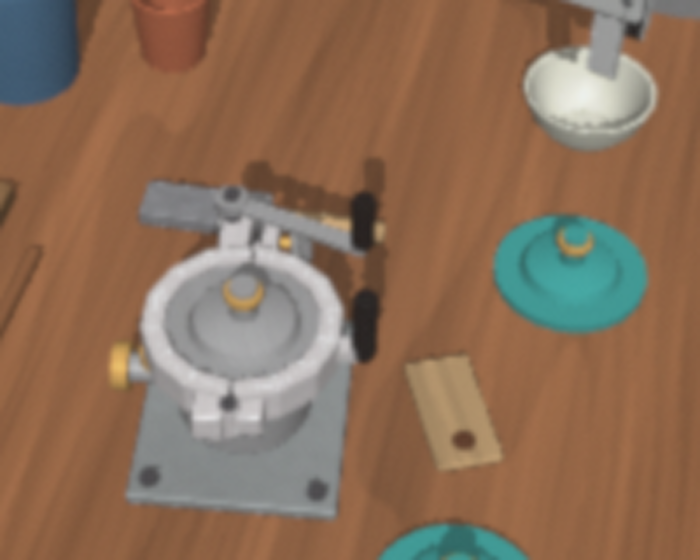

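```bash
python3 - <<'E'
from h import *
q=np.load("fit.npy"); ct=get_calibration("top"); cs=get_calibration("side")
t=lambda u,v:np.array([220+u/3.5,170+v/3.5]); s=lambda u,v:np.array([250+u/3.5,165+v/3.5])
for nm,a,b,z,fn in (("lever",t(435,330),s(364,197),.165,lambda v:model([*q[:4],v])[2]([-.105,0])),("half",t(294,369),s(366,293),.15,lambda v:model([*q[:3],v,0])[1]([-.086,-.066]))):
    print(nm,tri([(ct,a),(cs,b)]))
    r=least_squares(lambda v:np.r_[proj(ct,[*fn(v[0]),z])[0]-a,proj(cs,[*fn(v[0]),z])[0]-b],[-.2 if nm=="lever" else 0]); print(r.x,r.fun.round(1))
E
```

```text
lever (array([ 0.49657842, -0.01801157,  0.16353939]), np.float64(0.173622607457105))
[-0.3514595] [-0.2  0.5  0.  -0.2]
half (array([0.47817073, 0.05743062, 0.15013088]), np.float64(0.12313400185689716))
[0.010362] [-0.2 -0.1 -0.3  0.1]
```

Vision puts the half at 0.01 rad (home) and the lever at −0.35 rad. That is 2–3 mm less than the fingers suggested, so I'm feeling the lever once more to be sure it did not spring back.

>>> jog_arm(moves=[[0,0,0,20,40,0,44],[0,0,0,50,30,0,44],[0,0,0,50,30,0,44],[0,0,0,30,20,0,44],[0,0,0,0,0,-40,44],[0,0,0,0,0,-40,44],[0,0,0,0,0,-20,44],[0,0,0,0,0,0,24],[0,0,0,0,0,0,24],[0,0,0,0,0,0,24]])

```text
time: 23.28
tool_pos: [0.496, -0.0146, 0.2264]
ee_rot: [-3.139, 0.0, -1.846]
wrist_force: [0.0, 0.5, 0.3]
width: 0.0241
```

>>> jog_arm(moves=[[0,0,0,0.3,1.0,0,24],[0,0,0,0.3,1.0,0,24],[0,0,0,0,0,0,24]])

```text
time: 23.65
tool_pos: [0.496, -0.0139, 0.2258]
ee_rot: [-3.14, -0.002, -1.848]
wrist_force: [-0.0, -5.6, 3.8]
width: 0.0239
```

>>> jog_arm(moves=[[0,0,0,0.3,1.0,0,24],[0,0,0,0,0,0,24]])

```text
time: 23.9
tool_pos: [0.4961, -0.0137, 0.2257]
ee_rot: [-3.14, -0.004, -1.848]
wrist_force: [-1.7, -7.0, 4.8]
width: 0.0244
```

>>> jog_arm(moves=[[0,0,0,0.3,1.0,0,24],[0,0,0,0,0,0,24]])

```text
time: 24.15
tool_pos: [0.4962, -0.0133, 0.2257]
ee_rot: [-3.14, -0.006, -1.849]
wrist_force: [-3.1, -8.4, 5.5]
width: 0.024
```

>>> jog_arm(moves=[[0,0,0,0.3,1.0,0,24],[0,0,0,0.2,0.7,0,24],[0,0,0,0,0,0,24]])

```text
time: 24.52
tool_pos: [0.4964, -0.0128, 0.2257]
ee_rot: [-3.14, -0.009, -1.849]
wrist_force: [-4.4, -12.5, 5.0]
width: 0.0242
```

>>> jog_arm(moves=[[0,0,0,0.2,0.7,0,24],[0,0,0,0,0,0,24],[0,0,0,0,0,0,24]])

```text
time: 24.9
tool_pos: [0.4964, -0.0125, 0.2256]
ee_rot: [-3.14, -0.01, -1.85]
wrist_force: [-4.5, -13.1, 5.5]
width: 0.0242
```

It held: contact came at once where I had left it, and the force rose to 13.8 N tangential with no further travel. I'm retreating.

>>> jog_arm(moves=[[0,0,0,-0.6,-2.1,0,24],[0,0,0,-0.6,-2.1,0,24],[0,0,0,-0.6,-2.1,0,26],[0,0,0,0,0,0,40],[0,0,0,0,0,0,44],[0,0,0,0,0,30,44],[0,0,0,0,0,50,44],[0,0,0,-30,-20,20,44],[0,0,0,-50,-30,0,44],[0,0,0,-50,-30,0,44],[0,0,0,-20,-40,0,44],[0,0,0,0,0,0,44]])

```text
time: 26.4
tool_pos: [0.3442, -0.1362, 0.3248]
ee_rot: [-3.141, -0.0, -1.852]
wrist_force: [-0.8, -0.5, 0.7]
width: 0.0443
```

```bash
python3 - <<'E'
from h import *
o=get_obs();print(o["tool_pos"],o["wrist_force"],o["time"])
a=cv2.imread("pics/top0.png"); im=snapshot("top")[:,:,::-1]; cv2.imwrite("pics/top6.png",im)
b=snapshot("side")[:,:,::-1]; cv2.imwrite("pics/side6.png",cv2.resize(b[165:325,250:450],None,fx=3.5,fy=3.5,interpolation=cv2.INTER_CUBIC))
E
```

```text
[ 0.34417919 -0.13621841  0.32481287] [-0.7669098  -0.46295397  0.6611062 ] 26.4
```

View pics/top6.png

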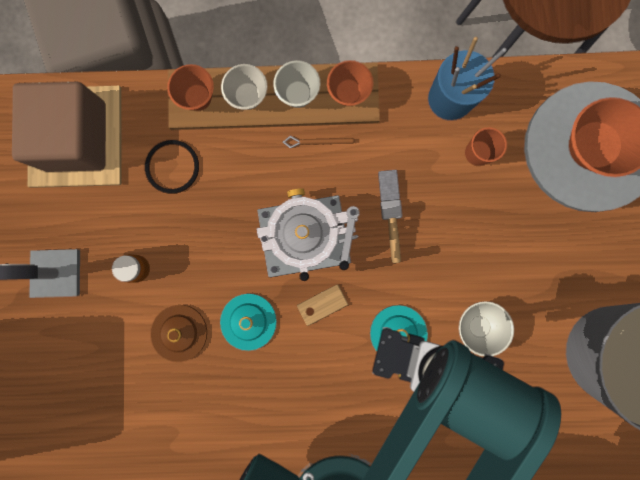

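View pics/side6.png

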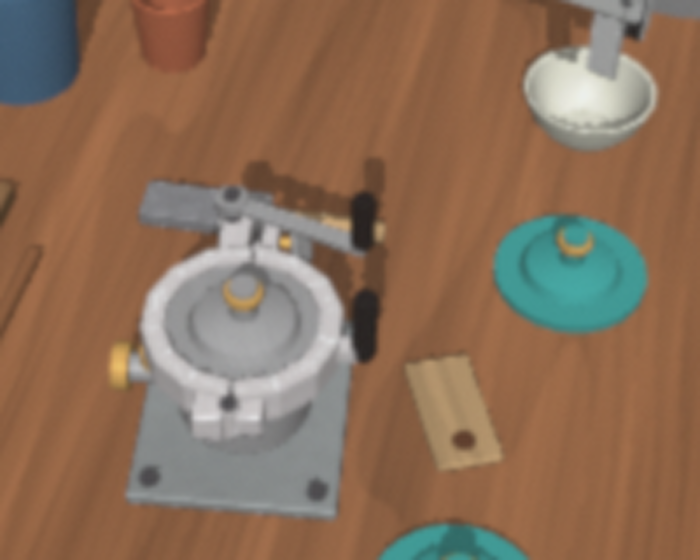

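The ring is closed with the lid centred at top (302,232), and the lever is in with its knob at (344,265). Nothing else has moved, and the robot stands clear.

```bash
python3 -c "
from bench import *
print(close_job())"
```

```text
the job is handed in; nothing more can be done
None
```

The vacuum trap is clamped shut, and I handed the job in at about 26.5 s of the 64 s allowed.

- **Ring half:** I pushed it closed by its knob, with the fingers held loosely round it. It stopped firmly at about 10 N, inside the 6–12 N home band. Afterwards the camera fit put it at 0.01 rad from home.
- **Lever:** I swung it in the same way. The hook met the pad at about −0.35 rad, and I tightened it to about 13 N.
- **Lever check:** The cameras placed the lever knob 2–3 mm short of where the fingers suggested, so I felt it again. Contact came at the same place and the push rose to 13.8 N with no further travel, so it had held. I put the difference down to measurement error and finger flex, but did not prove that.
- **Last pictures:** The ring is closed round a lid that looks centred. The bystanders and look-alikes that can be seen are where they were; the arm partly hides one turquoise look-alike from above. The robot touches nothing.

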